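# Clamp the sharpening stone to the slip of its clutch knob

### The job

Get the sharpening stone ready for use: lay it gently in its holder, flat on the two rubber bars and square between the jaw and the end stop, then tighten the winged knob clockwise to clamp it. Stop at the first slip of the knob's clutch, when the knob starts to turn without its spindle and their two marks part, and let go; do not grind the clutch on, and leave the things standing around where they are.

Things in the scene. Friction and masses are not known exactly. Their poses are not given: they have to be found in the camera images.
- holder: Sharpening-stone holder, fixed to the worktop: two steel rods along its x, 58 mm wide. Origin on the worktop below the stone's seat, z up. The stone rests on two black rubber cross bars (44 mm wide) at x = -50 and +50 mm, tops 24 mm above the worktop; nothing else between jaw and stop is over 20 mm high. Black housing (36 mm high, under the knob) at x = -154 to -110 mm, end cap up to x = 125 mm.
- stone_center (a point): Centre of the loose sharpening stone, a block 170 mm long (its x), 50 mm wide (y), 25 mm thick (z), about 0.45 kg, cream on blue-grey; it starts flat on the worktop, cream side up. In the holder it stays so, its length along the holder's x (either way round), its centre 36.5 mm above the worktop.
- stone: The same stone, same axes; origin at the centre of its underside.
- jaw: Moving jaw, an aluminium block with a rubber face looking to the holder's +x, 46 mm wide, 10 to 40 mm above the worktop. The face lies 97 mm to the -x side of this origin; the origin itself starts 0 to 4 mm to +x of the holder's origin. Tightening the knob moves the jaw to +x, 4 mm per rad, at most 24 mm from the holder's origin.
- stop: Fixed end stop, as wide and high as the jaw; origin on the worktop below its rubber face, which looks to the holder's -x, 85 to 90 mm to +x of the holder's origin. The opening between stop and jaw starts 8 to 18 mm longer than the stone; the jaw then pushes the stone along the bars until it is hard against the stop.
- knob_grip (a point): Grip point of the orange winged knob: on its axis, in the middle of the wing, 80 mm above the worktop. z: the axis, outward, leaning 35 degrees from vertical away from the stone; x: along the wing (46 mm); y: across it (11 mm thick). Wing 26 mm high along the axis, on a black 27 mm drum. It stays in place as it turns, without end; clockwise seen from outside (right-handed about -z) tightens.
- spindle_mark (a point): Aluminium collar of the spindle, 31 mm across, 28 mm below the grip point on the same axis; z as the knob's, x to its red mark, which starts under the knob's white mark. A drag clutch joins knob and spindle: running takes about 0.09 N m; once the stone is hard against the stop the moment climbs, and at about 0.3 N m (steady) the clutch slips and the marks part. Let go, the screw stays tight.
- water_glass: Bystander: a clear glass, 76 mm across, 88 mm high, loose; origin at its foot.
- dish_soap: Bystander: a washing-up liquid bottle with a green cap, 52 x 86 x 219 mm, loose; origin at its foot.
- lemon: Bystander: a lemon, 72 x 57 x 58 mm, loose; origin at its underside.
- salt: Bystander: a glass salt shaker, 44 mm across, 90 mm high, loose; origin at its foot.

How it is judged:
By the outcome, as a careful person would: the job done as asked, in the order asked, and still so for the second after the job is handed in, with the robot touching nothing.
It also fails if it takes over 72 s, if anything falls off the work surface, if the arm or the gripper's body presses on something with over 40 N, if the wrist force passes 120 N, or if a joint passes its speed limit or range.

### The arm

A 6-joint arm with a two-finger parallel gripper is mounted at the origin on a cart in front of the work surface, level with it; the furniture and walls round the work are solid. World frame = base frame: x ahead of the robot, y to its left, z up, the work surface at z = 0. Lengths are in m, angles in rad, forces in N, time in s.
With the tool pointing down it reaches from about 0.35 to 0.975 m from the base axis. Payload 4.9 kg.
Tool frame: the origin (TCP) lies at the very end of the fingers, on their centre line; the grasp point (between the pads) lies 19 mm behind it; z points along the fingers, y is the line along which they close (so a half turn about z gives the same grasp; the last joint's range is limited). The gripper opens to 85 mm and grips with 20 to 120 N. Pads are 22 mm wide; open, the fingers measure 114 mm over their backs; the gripper's body (76 mm by 85 mm) begins 54 mm behind the grasp point. The pads swing forward as they close: fully open they stand 13 mm farther back than shut.
Start: joints at [1.23, 0.053, 1.613, -0, 1.476, -0.119], TCP at [0.137, 0.61, 0.231] pointing down, gripper open.
Joint ranges: [-3.01, 3.01], [-1.01, 2.22], [0.06, 2.58], [-1.02, 4.17], [0.09, 2.62], [-3.14, 3.14]. Speed limits (rad/s): [2.57, 2.57, 3.14, 3.14, 3.14, 3.14].

### API

Orientations are given as a rotation vector (axis times angle).
In Python, from station import get_obs, get_image, finish_job gives the robot as it stands. The module is installed in compiled form; this text tells all that it offers.
- The arm moves only by the tool carry_out, never from a script. Its argument "rows" is a list of rows, each a list of 7 numbers: the turn, a rotation vector about the tool's x, y, z as a fraction of full scale, then the shift along the tool's x, y, z as a fraction of full scale, then the closure, from -1 (fully open) to 1 (shut). A call has 1 to 5 rows; each row is the pose to reach, as a shift and turn from the pose commanded when the call began, along the tool's axes at that moment, turning the shorter way round; what a row does not reach only later rows make up. Full scale, the value 1, is 300 mm for a shift and pi rad for a turn. A row lasts 1/10 s, in which the tool goes at most 50 mm and 8.59 degrees, less where a joint would pass 70% of its speed; a pose out of reach is approached as far as the arm can. A call with a number of a shift or a turn outside -1 to 1 is refused whole. A call with a gripper value outside its range is refused whole. The fingers move at their own pace and stop on an object; "force" is the grip in N (left out, the last holds). Time passes only in rows, so rows that repeat a pose let the fingers close. It gives the time, the measured TCP pose, the force, the opening and the grip force at its end, in the units of the state.
- get_obs(): the state, without advancing time (a new reading comes with each control period).
- get_image(name): name is "scene" or "top" or "wrist"; returns a dict with "img" (420x560x3 uint8, blue, green, red), "mtx" (3x3 intrinsics, pixels), "R" (3x3) and "t" (3): a world point X has camera coordinates R X + t. Camera axes: x right, y down, z forward; pixel columns grow to the right and rows downward; lengths in m; the calibration is good to about 2 mm. A picture is of the moment at which its call begins. There is no depth.
- finish_job(): hands the job in; it is judged then, once.
The state is a dict: "t": time; "q": joint angles; "dq": joint speeds; "effort": joint torques, N m; "tool_pos": TCP position; "tool_rot": TCP orientation; "contact_force": force on the tool from outside, world axes, zero at the start; "wrist_torque": the same for the moment, N m; "opening": finger opening in m; "grip_force": force on a finger pad.
Only numpy, scipy, OpenCV 4.12 (cv2) and the standard library are available. Lean on these libraries where they do the work, as an engineer would, in place of code of your own. Each camera call takes 0.05 s, during which the arm holds its last target. There are 200 camera calls.

## Working session

There is one attempt and no reset: what is moved stays moved. The work goes in short steps, Python scripts to look and compute and a tool call to move; the robot and the scene stay as the last step left them, time stands still between calls to the robot, and variables do not carry over. Pictures are saved under pics/ and viewed, at most 10 in all, crops included, and the job is handed in when it is done.

Besides the shell and the picture viewer there is one more tool, called after "Request:" as name(argument=value, ...) on one line, values as JSON. carry_out: Moves the arm, as the interface text tells. Shift numbers are shares of 300 mm and turn numbers shares of pi rad, none past 1 either way. Its arguments: {"type":"object","properties":{"rows":{"type":"array"},"force":{"type":"number"}},"required":["rows"]}

```bash
mkdir -p pics; python3 - <<'E'
from station import *
import cv2,json,numpy as np,pickle
o=get_obs(); print({k:np.round(v,3).tolist() for k,v in o.items()})
d={}
for n in("scene","top"):
    r=get_image(n); d[n]=r; cv2.imwrite(f"pics/{n}0.png",cv2.resize(r["img"],(800,600),interpolation=cv2.INTER_CUBIC)); print(n,r["mtx"].round(1).tolist(),(-r["R"].T@r["t"]).round(3))
pickle.dump(d,open("d0.pkl","wb"))
E
```

```text
{'t': 0.0, 'q': [1.23, 0.053, 1.614, -0.0, 1.476, -0.119], 'dq': [-0.0, -0.001, -0.0, -0.002, 0.0, 0.001], 'effort': [-0.001, -39.367, -37.018, -0.0, 0.007, 0.0], 'tool_pos': [0.137, 0.609, 0.23], 'tool_rot': [-0.348, -3.122, 0.003], 'contact_force': [-0.037, -0.686, 0.013], 'wrist_torque': [0.023, -0.041, -0.011], 'grip_force': 0.0, 'opening': 0.086}
scene [[444.6, 0.0, 280.5], [0.0, 444.6, 206.5], [0.0, 0.0, 1.0]] [-0.056  0.213  1.296]
top [[417.2, 0.0, 272.7], [0.0, 417.2, 204.6], [0.0, 0.0, 1.0]] [ 0.415 -0.029  1.428]
```

View pics/top0.png

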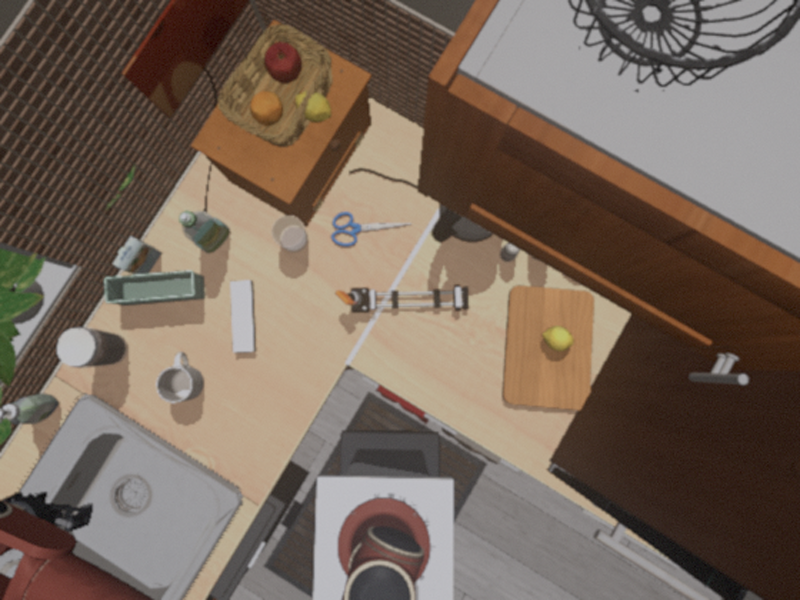

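View pics/scene0.png

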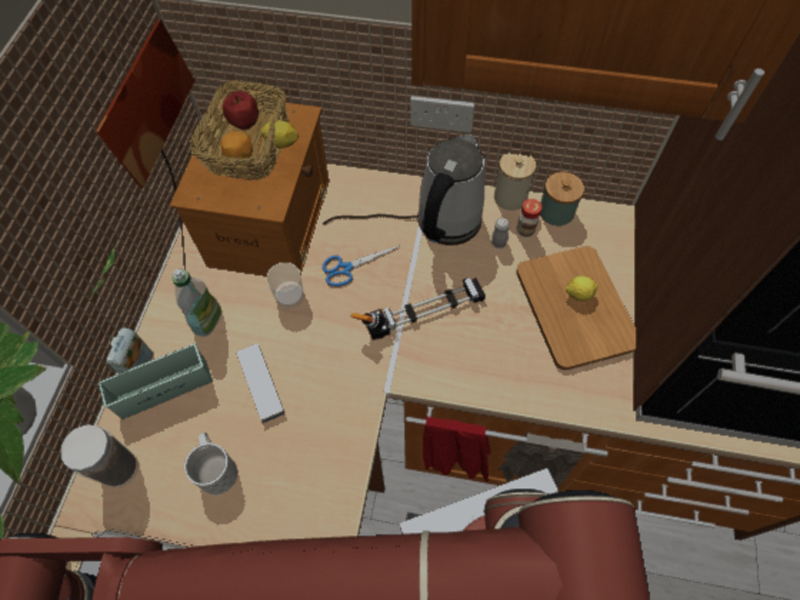

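The top view shows the stone at about (242,316) and the holder from (340,297) to (468,298), knob at the left end. In the scene view the stone is at (260,383) and the holder runs from (365,320) to (475,290).

```bash
cat > h.py <<'E'
import numpy as np,cv2
from scipy.spatial.transform import Rotation as Ro
def ray(r,uv,z):
    "pixel (native) -> world point on plane z"
    K,R,t=r["mtx"],r["R"],r["t"]; c=-R.T@t
    d=R.T@np.linalg.solve(K,[uv[0],uv[1],1.]); return c+d*(z-c[2])/d[2]
def proj(r,X):
    p=r["R"]@np.asarray(X,float)+r["t"]; p=r["mtx"]@p; return p[:2]/p[2]
def tri(rs,uvs):
    A=[];b=[]
    for r,uv in zip(rs,uvs):
        c=-r["R"].T@r["t"]; d=r["R"].T@np.linalg.solve(r["mtx"],[uv[0],uv[1],1.]); d/=np.linalg.norm(d)
        P=np.eye(3)-np.outer(d,d); A.append(P); b.append(P@c)
    return np.linalg.lstsq(np.vstack(A),np.hstack(b),rcond=None)[0]
E
python3 - <<'E'
import pickle; from h import *
d=pickle.load(open("d0.pkl","rb"))
for n,s,box in(("top",(170,221),(225,190,335,225)),("scene",(182,268),(240,185,345,245))):
    im=d[n]["img"]; hsv=cv2.cvtColor(im,cv2.COLOR_BGR2HSV)
    m=((hsv[...,1]<45)&(hsv[...,2]>140)).astype(np.uint8)
    k,l,st,ce=cv2.connectedComponentsWithStats(m)
    i=l[s[1],s[0]]; print(n,"stone label",i,st[i])
    c=cv2.findContours((l==i).astype(np.uint8),0,2)[0][0]
    P=np.array([ray(d[n],p,.025)[:2] for p in c[:,0]],np.float32)
    print("rect",cv2.minAreaRect(P))
    x0,y0,x1,y1=box; cr=cv2.resize(im[y0:y1,x0:x1],None,fx=7,fy=7,interpolation=cv2.INTER_CUBIC)
    cv2.imwrite(f"pics/h_{n}.png",cr)
    o=(hsv[...,0]>5)&(hsv[...,0]<18)&(hsv[...,1]>170)&(hsv[...,2]>120)
    ys,xs=np.nonzero(o[y0:y1,x0:x1]); print("orange",xs.mean()+x0,ys.mean()+y0,len(xs))
a=cv2.imread("pics/h_top.png");b=cv2.imread("pics/h_scene.png")
h=np.zeros((a.shape[0]+b.shape[0]-70,800,3),np.uint8); h[:a.shape[0],:a.shape[1]]=a; b=b[:420]; h=h[:a.shape[0]+350]; h[a.shape[0]:,:b.shape[1]]=b[:350]
cv2.imwrite("pics/h_both.png",h); print(h.shape)
E
```

```text
top stone label 67 [161 195  17  52 791]
rect ((0.5194018483161926, 0.3447248935699463), (0.17405593395233154, 0.05315248295664787), 5.079406261444092)
orange nan nan 0
scene stone label 40 [166 240  32  54 849]
rect ((0.5219631791114807, 0.34540677070617676), (0.16916318237781525, 0.05047057941555977), 5.0133442878723145)
orange 252.3030303030303 221.33333333333334 33
(595, 800, 3)<stdin>:14: RuntimeWarning: Mean of empty slice.
  ret = ret.dtype.type(ret / rcount)
```

View pics/h_both.png

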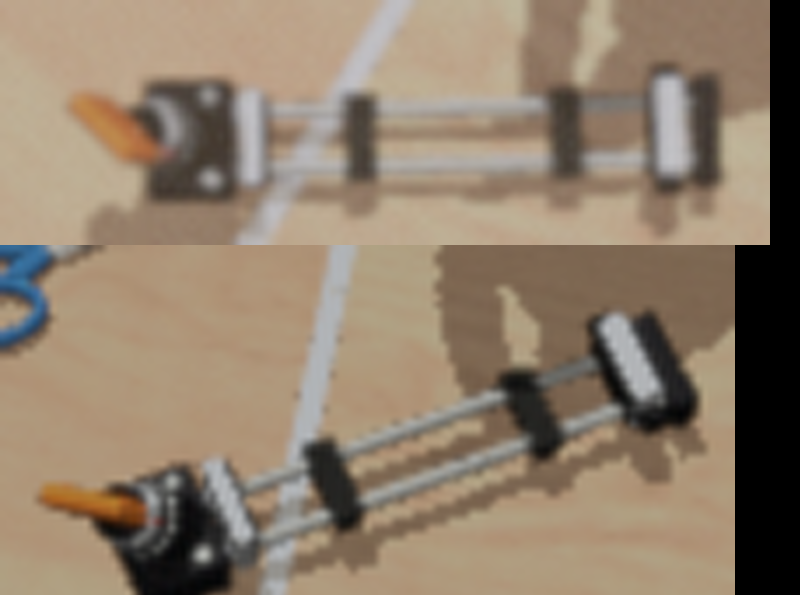

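The crops show the bars at (360,137) and (565,133) in the top view, with the jaw face at x≈265 and the stop at x≈650. The wing tip is at the upper left, pointing obliquely. Next I compute coarse poses and the first move.

```bash
cat >> h.py <<'E'
def down(yaw):  # tool z down, tool x at heading yaw
    x=np.array([np.cos(yaw),np.sin(yaw),0]); z=np.array([0,0,-1.]); return np.column_stack([x,np.cross(z,x),z])
def row(p,R,p0=None,R0=None):
    "fractions from the current pose to target p,R"
    if p0 is None:
        from station import get_obs
        o=get_obs(); p0=o["tool_pos"]; R0=Ro.from_rotvec(o["tool_rot"]).as_matrix()
    w=Ro.from_matrix(R0.T@R).as_rotvec(); s=R0.T@(np.asarray(p)-p0)
    return np.r_[w/np.pi,s/.3].round(4).tolist()
E
python3 - <<'E'
import pickle; from h import *
from station import *
d=pickle.load(open("d0.pkl","rb")); o=get_obs()
print(Ro.from_rotvec(o["tool_rot"]).as_matrix().round(3))
T={"b1":(275.9,209.1),"b2":(305.2,208.5)}; S={"b1":(286.9,218.8),"b2":(315.4,208.8)}
for r,q in((d["top"],T),(d["scene"],S)):
    a,b=ray(r,q["b1"],.024),ray(r,q["b2"],.024); print("holder",((a+b)/2).round(4),np.degrees(np.arctan2(*(b-a)[1::-1])),np.linalg.norm(b-a))
for n,p in(("soap",(143,161)),("glass",(203,167)),("salt",(356,177)),("lemon",(390,237))): print(n,ray(d["top"],p,.04).round(3))
print(ray(d["scene"],(252.3,221.3),.08))
w=get_image("wrist"); c=-w["R"].T@w["t"]; R0=Ro.from_rotvec(o["tool_rot"]).as_matrix(); print("cam in tool",R0.T@(c-o["tool_pos"]),(w["R"]@R0).round(3),w["mtx"][0])
for y in(5,185): print(row([.52,.345,.15],down(np.radians(y))))
E
```

```text
[[-0.976  0.22  -0.001]
 [ 0.22   0.976 -0.002]
 [ 0.    -0.002 -1.   ]]
holder [ 0.5667 -0.0662  0.024 ] -87.86490401199146 0.09906881590351152
holder [ 0.5654 -0.0639  0.024 ] -88.3041977009568 0.09989962524299197
soap [0.72  0.439 0.04 ]
glass [0.703 0.233 0.04 ]
salt [ 0.676 -0.285  0.04 ]
lemon [ 0.477 -0.396  0.04 ]
[0.56454415 0.09893833 0.08      ]
cam in tool [ 0.06742208 -0.00087835 -0.1422421 ] [[-0.     1.     0.001]
 [-0.964  0.    -0.266]
 [-0.266 -0.001  0.964]] [340.81372723   0.         279.31082399]
[-0.0002, 0.0007, 0.9016, -1.4382, -0.5782, 0.2684]
[-0.0005, -0.0001, -0.0984, -1.4382, -0.5782, 0.2684]
```

Request:
carry_out(rows=[[0,0,-0.04,-0.6,-0.24,0.05,-1],[0,0,-0.06,-0.75,-0.3,0.1,-1],[0,0,-0.08,-0.75,-0.3,0.1,-1],[0,0,-0.0984,-0.75,-0.3,0.1,-1],[0,0,-0.0984,-0.75,-0.3,0.1,-1]], force=40)

```text
t: 0.65
tool_pos: [0.3386, 0.4707, 0.2007]
tool_rot: [0.138, -3.138, 0.001]
contact_force: [1.8, 0.5, -0.5]
opening: 0.0852
grip_force: 0.0
```

```bash
python3 - <<'E'
from h import *
print(row([.52,.345,.17],down(np.radians(185))))
E
```

```text
[-0.0002, -0.0001, 0.0002, -0.5657, -0.4702, 0.1023]
```

Request:
carry_out(rows=[[0,0,0,-0.57,-0.47,0.1,-1],[0,0,0,-0.57,-0.47,0.1,-1],[0,0,0,-0.57,-0.47,0.1,-1],[0,0,0,-0.57,-0.47,0.1,-1],[0,0,0,-0.57,-0.47,0.1,-1]])

```text
t: 1.15
tool_pos: [0.5222, 0.3439, 0.1701]
tool_rot: [0.132, -3.138, 0.002]
contact_force: [-1.7, 0.2, -0.6]
opening: 0.0852
grip_force: 0.0
```

```bash
python3 - <<'E'
from h import *; from station import *
o=get_obs(); print(o["tool_pos"].round(4),o["q"].round(3))
r=get_image("wrist"); im=r["img"]; cv2.imwrite("pics/w1.png",im)
hsv=cv2.cvtColor(im,cv2.COLOR_BGR2HSV)
u=proj(r,[.52,.345,.025]); print(u, hsv[int(u[1]),int(u[0])])
m=((hsv[...,1]<45)&(hsv[...,2]>140)).astype(np.uint8)
k,l,st,ce=cv2.connectedComponentsWithStats(m); i=l[int(u[1]),int(u[0])]; print(st[i])
c=max(cv2.findContours((l==i).astype(np.uint8),0,2)[0],key=cv2.contourArea)
P=np.array([ray(r,p,.025)[:2] for p in c[:,0]],np.float32); print(cv2.minAreaRect(P))
E
```

```text
[0.5222 0.3439 0.1701] [ 4.640e-01  9.800e-02  1.669e+00 -1.000e-03  1.376e+00 -1.191e+00]
[282.17109429 193.34632964] [107  12 154]
[  252    91    60   192 10781]
((0.5203007459640503, 0.34486812353134155), (0.16815638542175293, 0.04883289709687233), 5.068790912628174)
```

View pics/w1.png

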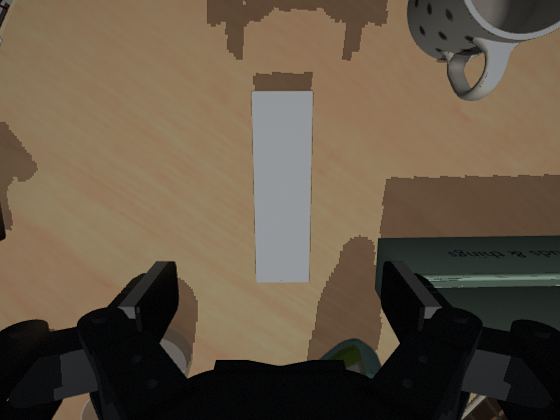

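The wrist picture shows the whole stone at (252..312, 91..283), clear of the green tray to its right. I descend and grasp at (0.5203, 0.3449).

```bash
python3 - <<'E'
from h import *
print(row([.5203,.3449,.003],down(np.radians(185.07))))
E
```

```text
[-0.0008, 0.0, -0.0019, 0.0107, 0.0101, 0.5556]
```

Request:
carry_out(rows=[[0,0,-0.0019,0.005,0.005,0.15,-1],[0,0,-0.0019,0.005,0.005,0.3,-1],[0,0,-0.0019,0.005,0.005,0.4,-0.7],[0,0,-0.0019,0.005,0.005,0.45,-0.6],[0,0,-0.0019,0.005,0.005,0.45,-0.6]])

```text
t: 1.7
tool_pos: [0.5161, 0.3475, 0.0335]
tool_rot: [0.147, -3.133, 0.003]
contact_force: [-0.4, -0.2, -0.6]
opening: 0.0686
grip_force: 0.0
```

```bash
python3 - <<'E'
from h import *
print(row([.5203,.3449,.003],down(np.radians(185.07))))
E
```

```text
[-0.0006, -0.0016, 0.0016, -0.0136, -0.0096, 0.1016]
```

Request:
carry_out(rows=[[0,0,0.001,-0.0136,-0.0096,0.04,-0.6],[0,0,0.0016,-0.0136,-0.0096,0.08,-0.6],[0,0,0.0016,-0.0136,-0.0096,0.1,-0.6],[0,0,0.0016,-0.0136,-0.0096,0.1,-0.6],[0,0,0.0016,-0.0136,-0.0096,0.1,-0.5]])

```text
t: 2.2
tool_pos: [0.5227, 0.3458, 0.0066]
tool_rot: [-0.139, 3.138, 0.0]
contact_force: [-0.5, 0.6, 1.1]
opening: 0.0641
grip_force: 0.0
```

Request:
carry_out(rows=[[0,0,0,0,0,0,0.2],[0,0,0,0,0,0,0.2],[0,0,0,0,0,0,0.2],[0,0,0,0,0,0,0.2],[0,0,0,0,0,0,0.2]], force=50)

```text
t: 2.7
tool_pos: [0.5232, 0.3462, 0.0073]
tool_rot: [-0.139, 3.137, 0.001]
contact_force: [-0.1, 0.9, 5.4]
opening: 0.0485
grip_force: 56.4
```

Request:
carry_out(rows=[[0,0,0,0,0,-0.02,0.2],[0,0,0,0,0,-0.1,0.2],[0,0,0,0,0,-0.25,0.2],[0,0,0,0,0,-0.4,0.2],[0,0,0,0,0,-0.55,0.2]])

```text
t: 3.2
tool_pos: [0.5206, 0.3446, 0.17]
tool_rot: [0.138, -3.134, 0.004]
contact_force: [1.4, 0.4, -4.7]
opening: 0.0484
grip_force: 55.3
```

```bash
python3 - <<'E'
from h import *; from station import *
o=get_obs(); print(o["contact_force"],o["wrist_torque"],o["opening"])
print(row([.45,-.03,.23],down(np.radians(91.9))))
E
```

```text
[ 1.36559881  0.42497057 -4.74559659] [ 0.04451861 -0.06087547 -0.03081685] 0.04837486408862024
[-0.0019, -0.0006, 0.5175, 0.3455, -1.2235, -0.1955]
```

Request:
carry_out(rows=[[0,0,0.04,0.02,-0.08,-0.05,0.2],[0,0,0.085,0.06,-0.2,-0.1,0.2],[0,0,0.13,0.1,-0.34,-0.16,0.2],[0,0,0.175,0.14,-0.48,-0.19,0.2],[0,0,0.22,0.18,-0.62,-0.19,0.2]])

```text
t: 3.7
tool_pos: [0.4841, 0.1541, 0.2281]
tool_rot: [-0.94, -2.997, 0.001]
contact_force: [1.7, -1.1, -6.3]
opening: 0.0488
grip_force: 55.3
```

```bash
python3 - <<'E'
from h import *
print(row([.45,-.03,.23],down(np.radians(91.9))))
E
```

```text
[-0.0002, 0.0001, 0.2959, -0.2572, -0.5685, -0.0058]
```

Request:
carry_out(rows=[[0,0,0.045,-0.05,-0.11,-0.005,0.2],[0,0,0.09,-0.1,-0.22,-0.005,0.2],[0,0,0.135,-0.15,-0.33,-0.005,0.2],[0,0,0.18,-0.2,-0.45,-0.005,0.2],[0,0,0.225,-0.257,-0.568,-0.005,0.2]])

```text
t: 4.2
tool_pos: [0.4499, -0.0294, 0.2274]
tool_rot: [-1.918, -2.484, 0.003]
contact_force: [0.6, -0.9, -5.4]
opening: 0.0486
grip_force: 55.3
```

```bash
python3 - <<'E'
from h import *
print(row([.45,-.03,.23],down(np.radians(91.9))))
E
```

```text
[-0.0013, -0.0004, 0.0708, -0.0019, -0.0001, -0.0086]
```

Request:
carry_out(rows=[[0,0,0.035,0,0,-0.005,0.2],[0,0,0.0708,0,0,-0.005,0.2],[0,0,0.0708,0,0,-0.005,0.2],[0,0,0.0708,0,0,-0.005,0.2],[0,0,0.0708,0,0,-0.005,0.2]])

```text
t: 4.7
tool_pos: [0.4515, -0.0281, 0.2304]
tool_rot: [-2.175, -2.265, 0.002]
contact_force: [0.4, 0.5, -5.4]
opening: 0.0488
grip_force: 55.3
```

```bash
python3 - <<'E'
from h import *; from station import *; import pickle
o=get_obs(); print(o["tool_pos"].round(4),o["q"].round(3))
r=get_image("wrist"); pickle.dump((o,r),open("w2.pkl","wb"))
cv2.imwrite("pics/w2.png",cv2.resize(r["img"],(800,600),interpolation=cv2.INTER_CUBIC))
E
```

```text
[ 0.4515 -0.0281  0.2304] [-0.227 -0.38   1.997 -0.     1.526 -0.268]
```

View pics/w2.png

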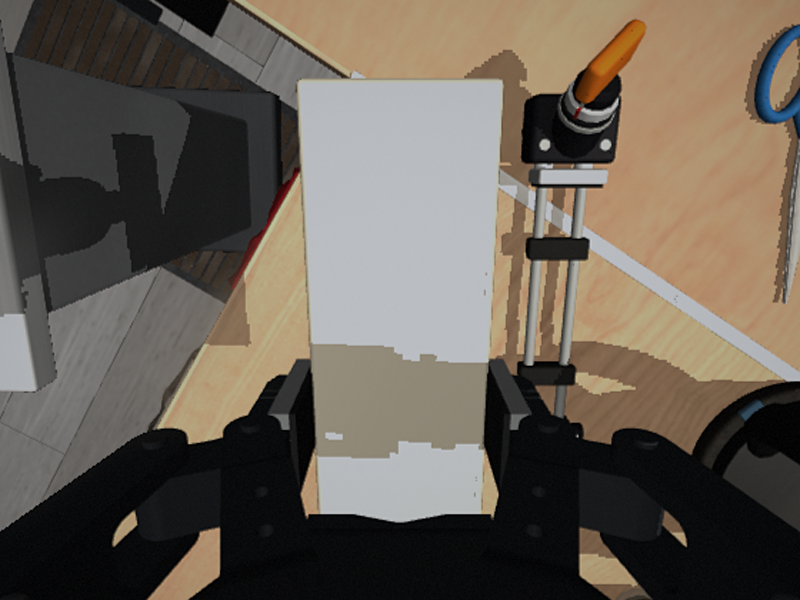

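The wrist view shows the knob at (600,80), jaw block at (568,177), bar 1 at (558,248) and bar 2 at (546,375). The stop is hidden behind the finger. I zoom for sub-pixel edges.

```bash
python3 - <<'E'
import pickle; from h import *
o,r=pickle.load(open("w2.pkl","rb")); im=r["img"]
a=cv2.resize(im[110:275,355:430],None,fx=3.6,fy=3.6,interpolation=cv2.INTER_CUBIC)
b=cv2.resize(im[5:120,360:460],None,fx=5,fy=5,interpolation=cv2.INTER_CUBIC)
h=np.zeros((600,800,3),np.uint8); h[:a.shape[0],:a.shape[1]]=a; h[:b.shape[0],290:290+b.shape[1]]=b; cv2.imwrite("pics/w2c.png",h)
# predicted model
c=np.array([.566,-.065,0]); t=np.radians(-88.1); ex=np.array([np.cos(t),np.sin(t),0]); ey=np.array([-ex[1],ex[0],0])
f=lambda x,y,z:((proj(r,c+x*ex+y*ey+[0,0,z])-[355,110])*3.6).round(1).tolist()
for x in(-50,50): print([f(x/1e3,y,.024) for y in(-.022,.022)])
E
```

```text
[[49.9, 224.3], [203.7, 225.5]]
[[24.7, 546.4], [167.6, 547.5]]
```

View pics/w2c.png

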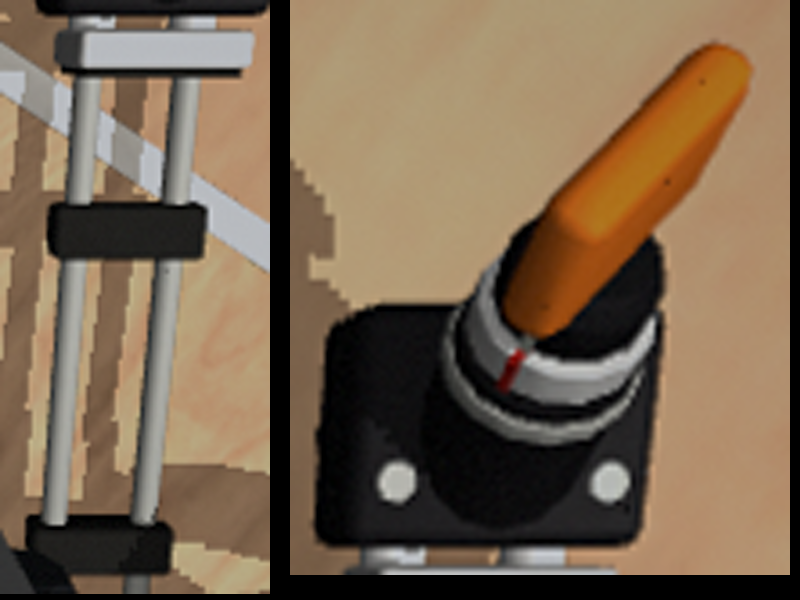

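The crop shows both bars close to the model prediction, with the jaw's front edge at crop y≈74. On the right, the wing ridge runs from (575,220) to (730,60), and the red mark is at (512,368).

```bash
python3 - <<'E'
import pickle; from h import *
o,r=pickle.load(open("w2.pkl","rb")); d=pickle.load(open("d0.pkl","rb"))
A=lambda u,v:(np.array([u,v])+.5)/3.6-.5+[355,110]
B=lambda u,v:(np.array([u,v])+.5)/5-.5+[360,5]
p=ray(r,A(134.5,100),.014);q=ray(r,A(102.5,480),.014); print("rodmid",p.round(4),q.round(4),np.degrees(np.arctan2(*(q-p)[1::-1])))
R1=ray(r,A(205.5,230),.024);R2=ray(r,A(171,546),.024); print("bar right ends",R1.round(4),R2.round(4),np.degrees(np.arctan2(*(R2-R1)[1::-1])))
print("bar lower edges", [ray(r,A(*s),.024).round(4) for s in((128,258),(100,573))])
print("jaw front top edge L/R",[ray(r,A(*s),.04).round(4) for s in((75,71),(245,71))])
T=lambda u,v:(np.array([u,v])+.5)/7-.5+[225,190]
print("top jaw/stop",[ray(d["top"],T(*s),.04).round(4) for s in((267,137),(648,128))])
S=lambda u,v:(np.array([u,v-245])+.5)/7-.5+[240,185]
print("scene stop face top L/R",[ray(d["scene"],S(*s),.04).round(4) for s in((600,322),(645,408))], "bars", [ray(d["scene"],S(*s),.024).round(4) for s in((332,482),(531,413))])
rs=[];us=[]
for n,rr,box in(("w",r,(360,0,470,90)),("top",d["top"],(225,190,260,225)),("scene",d["scene"],(240,185,275,240))):
    hsv=cv2.cvtColor(rr["img"],cv2.COLOR_BGR2HSV); x0,y0,x1,y1=box
    m=((hsv[...,0]>4)&(hsv[...,0]<19)&(hsv[...,1]>(180 if n!="top" else 150))&(hsv[...,2]>60))[y0:y1,x0:x1].astype(np.uint8)
    k,l,st,ce=cv2.connectedComponentsWithStats(m); i=1+st[1:,4].argmax(); u=ce[i]+[x0,y0]; print(n,u,st[i]); rs.append(rr);us.append(u)
g=tri(rs,us); print("grip",g,[(proj(a,g)-b).round(1) for a,b in zip(rs,us)], "wrist z=.08:",ray(r,us[0],.08))
E
```

```text
rodmid [0.5649 0.0198 0.014 ] [ 0.5698 -0.0963  0.014 ] -87.53639514068051
bar right ends [ 0.5866 -0.0152  0.024 ] [ 0.5902 -0.1133  0.024 ] -87.93352082649712
bar lower edges [array([ 0.5655, -0.0242,  0.024 ]), array([ 0.5694, -0.1232,  0.024 ])]
jaw front top edge L/R [array([0.5398, 0.028 , 0.04  ]), array([0.5846, 0.0298, 0.04  ])]
top jaw/stop [array([0.5622, 0.0273, 0.04  ]), array([ 0.5696, -0.1546,  0.04  ])]
scene stop face top L/R [array([ 0.5939, -0.1584,  0.04  ]), array([ 0.5444, -0.1604,  0.04  ])] bars [array([ 0.565 , -0.0148,  0.024 ]), array([ 0.5676, -0.1143,  0.024 ])]
w [426.78571429  42.75      ] [  43   14   49   59 1120]
top [241.58064516 207.96774194] [12 15 10  7 31]
scene [254.075 221.75 ] [ 7 35 13  5 40]
grip [0.55982247 0.09494816 0.08380204] [array([-0.3,  1.6]), array([-0.3,  0.1]), array([-0.1, -0.1])] wrist z=.08: [0.56135522 0.09687789 0.08      ]
```

```bash
python3 - <<'E'
import pickle; from h import *; from station import *
o,r=pickle.load(open("w2.pkl","rb")); im=r["img"]
hsv=cv2.cvtColor(im,cv2.COLOR_BGR2HSV)
m=((hsv[...,1]<45)&(hsv[...,2]>140)).astype(np.uint8); k,l,st,ce=cv2.connectedComponentsWithStats(m); i=l[150,280]; print(st[i])
R=Ro.from_rotvec(o["tool_rot"]).as_matrix()
for v in(70,100,140,180,220):
    xs=np.nonzero(l[v]==i)[0]; a=ray(r,(xs[0]-.5,v),.248);b=ray(r,(xs[-1]+.5,v),.248); print(v,(R.T@(a-o["tool_pos"])).round(4),(R.T@(b-o["tool_pos"])).round(4))
e=ray(r,(280,st[i][1]-.5),.248); tx=(R.T@(e-o["tool_pos"]))[0]; print("end edge tool x",tx,"centre",tx-.085)
off=tx-.085; yaw=np.radians(92.1); D=down(yaw)
p=np.array([.5668,-.063,0])-D@[off,0,0]
for z in(.2,.06,.032): p[2]=z; print(z,p.round(4),row(p,D))
E
```

```text
[  208    49   167   316 36644]
70 [ 0.081  -0.0246 -0.0175] [ 0.0809  0.0242 -0.0176]
100 [ 0.0712 -0.0248 -0.0175] [ 0.0712  0.0241 -0.0176]
140 [ 0.0575 -0.0248 -0.0175] [ 0.0575  0.0334 -0.0176]
180 [ 0.0429 -0.0244 -0.0176] [ 0.0429  0.0241 -0.0176]
220 [ 0.0273 -0.0249 -0.0176] [ 0.0274  0.0242 -0.0176]
end edge tool x 0.08769334155253725 centre 0.00269334155253724
0.2 [ 0.5669 -0.0657  0.2   ] [-0.0004, -0.0001, 0.0012, -0.1409, 0.3789, 0.1017]
0.06 [ 0.5669 -0.0657  0.06  ] [-0.0004, -0.0001, 0.0012, -0.141, 0.3794, 0.5683]
0.032 [ 0.5669 -0.0657  0.032 ] [-0.0004, -0.0001, 0.0012, -0.141, 0.3796, 0.6617]
```

Request:
carry_out(rows=[[0,0,0.0012,-0.04,0.1,0.02,0.2],[0,0,0.0012,-0.08,0.22,0.05,0.2],[0,0,0.0012,-0.12,0.33,0.1,0.2],[0,0,0.0012,-0.141,0.379,0.2,0.2],[0,0,0.0012,-0.141,0.379,0.3,0.2]])

```text
t: 5.25
tool_pos: [0.5698, -0.067, 0.141]
tool_rot: [2.18, 2.259, 0.002]
contact_force: [-0.5, -0.6, -6.3]
opening: 0.0485
grip_force: 55.3
```

Request:
carry_out(rows=[[0,0,0,0,0,0.08,0.2],[0,0,0,0,0,0.16,0.2],[0,0,0,0,0,0.2,0.2],[0,0,0,0,0,0.2,0.2],[0,0,0,0,0,0.2,0.2]])

```text
t: 5.75
tool_pos: [0.5679, -0.0663, 0.0822]
tool_rot: [2.181, 2.26, 0.001]
contact_force: [-0.6, -0.0, -5.7]
opening: 0.0492
grip_force: 55.3
```

```bash
python3 - <<'E'
from h import *; from station import *
r=get_image("wrist"); cv2.imwrite("pics/w3.png",r["img"])
p=np.array([.5669,-.0657,.0313]); D=down(np.radians(92.1)); print(get_obs()["contact_force"],row(p,D))
E
```

```text
[-0.37664461  0.59181993 -4.03721114] [0.0009, 0.0003, -0.0004, 0.0028, -0.0058, 0.1724]
```

View pics/w3.png

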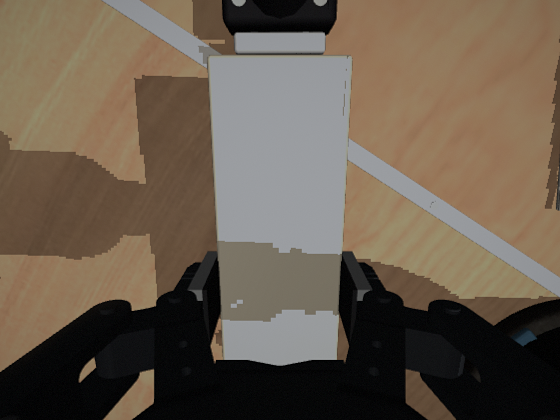

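Stone (208..352) and jaw (235..325) are both centred at column 280 and square. I descend gently.

Request:
carry_out(rows=[[0,0,0,0.003,-0.006,0.05,0.2],[0,0,0,0.003,-0.006,0.1,0.2],[0,0,0,0.003,-0.006,0.13,0.2],[0,0,0,0.003,-0.006,0.15,0.2],[0,0,0,0.003,-0.006,0.155,0.2]])

```text
t: 6.3
tool_pos: [0.5645, -0.0652, 0.0332]
tool_rot: [-2.181, -2.258, 0.002]
contact_force: [-0.2, 0.5, -5.8]
opening: 0.0489
grip_force: 55.2
```

Request:
carry_out(rows=[[0,0,0,0,0,0.004,0.2],[0,0,0,0,0,0.008,0.2],[0,0,0,0,0,0.011,0.2],[0,0,0,0,0,0.014,0.2],[0,0,0,0,0,0.015,0.2]])

```text
t: 6.8
tool_pos: [0.5659, -0.0656, 0.0314]
tool_rot: [2.182, 2.259, 0.0]
contact_force: [-2.5, 0.5, 2.1]
opening: 0.0488
grip_force: 56.2
```

```bash
python3 - <<'E'
from h import *; from station import *
o=get_obs(); print(o["contact_force"],o["wrist_torque"],o["tool_pos"])
r=get_image("wrist"); im=r["img"]; hsv=cv2.cvtColor(im,cv2.COLOR_BGR2HSV)
print([(v,hsv[v,280].tolist()) for v in range(36,75,2)])
E
```

```text
[-2.54013649  0.54397989  2.10681994] [ 0.03848652  0.49066228 -0.01772566] [ 0.56587592 -0.06555086  0.03135344]
[(36, [15, 24, 21]), (38, [30, 26, 20]), (40, [135, 170, 3]), (42, [120, 102, 5]), (44, [15, 85, 6]), (46, [30, 36, 7]), (48, [10, 128, 6]), (50, [0, 0, 0]), (52, [14, 105, 80]), (54, [15, 90, 144]), (56, [25, 39, 150]), (58, [105, 10, 153]), (60, [107, 12, 155]), (62, [107, 12, 155]), (64, [110, 10, 154]), (66, [110, 10, 155]), (68, [110, 10, 155]), (70, [105, 10, 154]), (72, [110, 10, 155]), (74, [110, 10, 155])]
```

Request:
carry_out(rows=[[0,0,0,0,0,0,0],[0,0,0,0,0,0,-0.2],[0,0,0,0,0,0,-0.5],[0,0,0,0,0,0,-0.6],[0,0,0,0,0,0,-0.7]], force=20)

```text
t: 7.35
tool_pos: [0.5658, -0.0655, 0.0305]
tool_rot: [2.182, 2.259, 0.001]
contact_force: [-0.4, 0.5, -0.8]
opening: 0.0722
grip_force: 0.0
```

Request:
carry_out(rows=[[0,0,0,0,0,-0.05,-0.8],[0,0,0,0,0,-0.15,-1],[0,0,0,0,0,-0.3,-1],[0,0,0,0,0,-0.45,-1],[0,0,0,0,0,-0.6,-1]])

```text
t: 7.85
tool_pos: [0.5653, -0.0654, 0.2133]
tool_rot: [2.182, 2.259, 0.001]
contact_force: [1.2, 0.2, 0.5]
opening: 0.0854
grip_force: 0.0
```

```bash
python3 - <<'E'
from h import *; from station import *; import pickle
r=get_image("wrist"); im=r["img"]; cv2.imwrite("pics/w4.png",im); o=get_obs(); pickle.dump((o,r),open("w4.pkl","wb"))
hsv=cv2.cvtColor(im,cv2.COLOR_BGR2HSV)
u=proj(r,[.567,-.03,.049]).astype(int)
m=((hsv[...,1]<45)&(hsv[...,2]>140)).astype(np.uint8); k,l,st,ce=cv2.connectedComponentsWithStats(m); i=l[u[1],u[0]]; print(u,st[i])
c=max(cv2.findContours((l==i).astype(np.uint8),0,2)[0],key=cv2.contourArea)
P=np.array([ray(r,p,.049)[:2] for p in c[:,0]],np.float32); print(cv2.minAreaRect(P))
print(o["tool_pos"],o["q"].round(3))
E
```

```text
[283 150] [  118     0   370   272 13691]
((0.5626915097236633, -0.06222762167453766), (0.16206417977809906, 0.3797353506088257), 55.10184860229492)
[ 0.56956721 -0.06635778  0.22339889] [-0.246 -0.075  1.753  0.     1.448 -0.281]
```

View pics/w4.png

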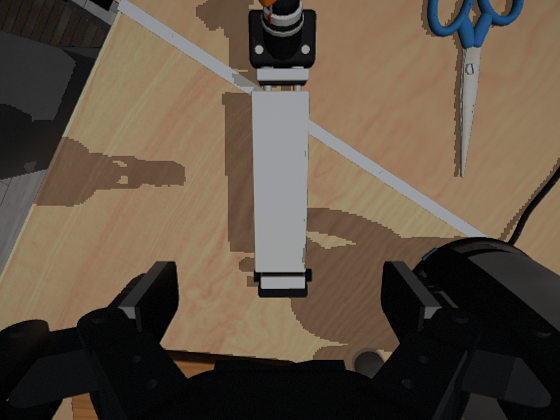

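The picture shows the stone seated between jaw (row 75) and stop (row 272), square to the holder. Next is the knob: I fit the kinematics roughly so joint 6 starts low.

```bash
cat >> h.py <<'E'
Rz=lambda a:Ro.from_euler('z',a).as_matrix(); Ry=lambda a:Ro.from_euler('y',a).as_matrix()
EX=np.array([np.cos(np.radians(-87.9)),np.sin(np.radians(-87.9)),0])
AX=-EX*np.sin(np.radians(35))+np.array([0,0,np.cos(np.radians(35))])   # knob axis outward
G=np.array([.561,.096,.080])
U0=np.cross([0,1,0],AX); U0=np.cross(AX,np.cross(EX,AX)); U0/=np.linalg.norm(U0); V0=np.cross(AX,U0)  # in-plane ref: U0 toward stone
def kpose(ang,depth):  # tool x at angle ang (right-handed about AX) from U0; TCP `depth` below the grip
    x=np.cos(ang)*U0+np.sin(ang)*V0; z=-AX; return G-depth*AX,np.column_stack([x,np.cross(z,x),z])
def wrist(R,q1,q23):
    M=Ry(-q23)@Rz(-q1)@R; e=Ro.from_matrix(M).as_euler('ZYZ'); s=[]
    for q4,q5,t in((e[0],e[1],e[2]),(e[0]+np.pi,-e[1],e[2]+np.pi)):
        w=lambda v:(v+np.pi)%(2*np.pi)-np.pi
        s.append(np.array([w(q4),w(q5),w(t-np.pi/2)]))
    return s
E
cat > fit.py <<'E'
from h import *; from scipy.optimize import least_squares
D=[([1.23,.053,1.613],[.137,.609,.230]),([.464,.098,1.669],[.5222,.3439,.1701]),([-.227,-.38,1.997],[.4515,-.0281,.2304]),([-.246,-.075,1.753],[.5696,-.0664,.2234])]
def f(p):
    e=[]
    for q,x in D: e+=[p[0]*np.sin(q[1])+p[1]*np.sin(q[1]+q[2])+p[3]-np.hypot(x[0],x[1]), p[2]+p[0]*np.cos(q[1])+p[1]*np.cos(q[1]+q[2])-x[2]]
    return e
s=least_squares(f,[.4,.4,.1,0]); L1,L2,hd,off=s.x
if __name__=="__main__": print(s.x,np.abs(s.fun).max())
E
python3 fit.py; python3 - <<'E'
import pickle; from h import *
o,r=pickle.load(open("w2.pkl","rb"))
B=lambda u,v:(np.array([u,v])+.5)/5-.5+[360,5]
def plane(uv,P):
    c=-r["R"].T@r["t"]; d=r["R"].T@np.linalg.solve(r["mtx"],[*uv,1.]); return c+d*((P-c)@AX)/(d@AX)
def ang(X,P): v=X-P; return np.degrees(np.arctan2(v@V0,v@U0)),np.linalg.norm(v)*1e3
P=G+.013*AX
for a,b in(((575,222),(730,62)),((560,200),(715,45)),((600,235),(745,75))):
    A,C=plane(B(a[0],a[1]),P),plane(B(b[0],b[1]),P); print("wing",ang(C,A),"mid off",((A+C)/2-P).round(4))
print("red",ang(plane(B(512,368),G-.028*AX),G-.028*AX)); print("grip proj crop",(proj(r,G)-[360,5])*5)
E
```

```text
[ 0.39941951  0.59047391 -0.11249783  0.01232174] 0.005279153555704408
wing (np.float64(136.65448140081358), np.float64(42.86051758188799)) mid off [ 0.0424 -0.0002  0.0012]
wing (np.float64(136.13952552093835), np.float64(42.29999152810375)) mid off [ 0.0408  0.0028 -0.0009]
wing (np.float64(137.9393254881063), np.float64(41.697121333536195)) mid off [ 0.0449 -0.0022  0.0027]
red (np.float64(77.59638855283177), np.float64(41.66138230338839))
grip proj crop [330.80429487 194.75780328]
```

```bash
python3 - <<'E'
import pickle; from h import *; from fit import L1,L2,hd
o,r=pickle.load(open("w2.pkl","rb"))
B=lambda u,v:(np.array([u-290,v])+.5)/5-.5+[360,5]
def plane(uv,P):
    c=-r["R"].T@r["t"]; d=r["R"].T@np.linalg.solve(r["mtx"],[*uv,1.]); return c+d*((P-c)@AX)/(d@AX)
def ang(X,P): v=X-P; return np.degrees(np.arctan2(v@V0,v@U0)),np.linalg.norm(v)*1e3
P=G+.013*AX
for a,b in(((575,222),(730,62)),((560,200),(700,50)),((600,235),(745,75))):
    A,C=plane(B(*a),P),plane(B(*b),P); print("wing",ang(C,A),"mid off",((A+C)/2-P).round(4))
print("red",ang(plane(B(512,368),G-.028*AX),G-.028*AX)); print("grip proj",(proj(r,G)-[360,5])*5+[290,0])
for d in(.2,.26):
  h=hd+d
  for a in(0,45,90,130,140,180,225,270,310,320):
    p,R=kpose(np.radians(a),.010); w=p-d*R[:,2]; q1=np.arctan2(w[1],w[0]); rr=np.hypot(w[0],w[1])-.012; zz=w[2]-h
    D=np.hypot(rr,zz); c=(D*D-L1*L1-L2*L2)/(2*L1*L2); q3=np.arccos(c); q2=np.arctan2(rr,zz)-np.arctan2(L2*np.sin(q3),L1+L2*np.cos(q3))
    print(d,a,np.round([q1,q2,q3],2),[s.round(2).tolist() for s in wrist(R,q1,q2+q3)])
E
```

```text
wing (np.float64(138.4128060965809), np.float64(41.66131881001996)) mid off [-0.0009 -0.002   0.0013]
wing (np.float64(139.53831688171317), np.float64(38.72189538345739)) mid off [-0.0039  0.0006 -0.0005]
wing (np.float64(139.77249112695856), np.float64(40.535879067522195)) mid off [ 0.0018 -0.0039  0.0028]
red (np.float64(-43.81054815246498), np.float64(12.739540514944121))
grip proj [620.80429487 194.75780328]
0.2 0 [0.35 0.12 1.89] [[-0.59, 1.39, -2.64], [2.55, -1.39, 0.5]]
0.2 45 [0.35 0.12 1.89] [[-0.59, 1.39, 2.86], [2.55, -1.39, -0.28]]
0.2 90 [0.35 0.12 1.89] [[-0.59, 1.39, 2.07], [2.55, -1.39, -1.07]]
0.2 130 [0.35 0.12 1.89] [[-0.59, 1.39, 1.37], [2.55, -1.39, -1.77]]
0.2 140 [0.35 0.12 1.89] [[-0.59, 1.39, 1.2], [2.55, -1.39, -1.94]]
0.2 180 [0.35 0.12 1.89] [[-0.59, 1.39, 0.5], [2.55, -1.39, -2.64]]
0.2 225 [0.35 0.12 1.89] [[-0.59, 1.39, -0.28], [2.55, -1.39, 2.86]]
0.2 270 [0.35 0.12 1.89] [[-0.59, 1.39, -1.07], [2.55, -1.39, 2.07]]
0.2 310 [0.35 0.12 1.89] [[-0.59, 1.39, -1.77], [2.55, -1.39, 1.37]]
0.2 320 [0.35 0.12 1.89] [[-0.59, 1.39, -1.94], [2.55, -1.39, 1.2]]
0.26 0 [0.41 0.15 1.87] [[-0.57, 1.4, -2.59], [2.57, -1.4, 0.55]]
0.26 45 [0.41 0.15 1.87] [[-0.57, 1.4, 2.91], [2.57, -1.4, -0.23]]
0.26 90 [0.41 0.15 1.87] [[-0.57, 1.4, 2.12], [2.57, -1.4, -1.02]]
0.26 130 [0.41 0.15 1.87] [[-0.57, 1.4, 1.42], [2.57, -1.4, -1.72]]
0.26 140 [0.41 0.15 1.87] [[-0.57, 1.4, 1.25], [2.57, -1.4, -1.89]]
0.26 180 [0.41 0.15 1.87] [[-0.57, 1.4, 0.55], [2.57, -1.4, -2.59]]
0.26 225 [0.41 0.15 1.87] [[-0.57, 1.4, -0.23], [2.57, -1.4, 2.91]]
0.26 270 [0.41 0.15 1.87] [[-0.57, 1.4, -1.02], [2.57, -1.4, 2.12]]
0.26 310 [0.41 0.15 1.87] [[-0.57, 1.4, -1.72], [2.57, -1.4, 1.42]]
0.26 320 [0.41 0.15 1.87] [[-0.57, 1.4, -1.89], [2.57, -1.4, 1.25]]
```

```bash
python3 - <<'E'
from h import *
print(row(*kpose(np.radians(182),-.14)))
E
```

```text
[0.008, -0.1929, -0.0128, 0.8099, -0.0114, 0.092]
```

Request:
carry_out(rows=[[0.001,-0.03,-0.002,0.15,-0.002,-0.03,-1],[0.003,-0.07,-0.005,0.3,-0.005,-0.03,-1],[0.005,-0.11,-0.008,0.46,-0.007,-0.02,-1],[0.006,-0.15,-0.01,0.62,-0.01,0.03,-1],[0.008,-0.19,-0.012,0.76,-0.011,0.07,-1]])

```text
t: 8.4
tool_pos: [0.5545, 0.165, 0.1917]
tool_rot: [1.812, 1.95, -0.591]
contact_force: [1.3, -0.3, -0.0]
opening: 0.0856
grip_force: 0.0
```

```bash
python3 - <<'E'
from h import *; from station import *
print(get_obs()["q"].round(3),row(*kpose(np.radians(182),-.14)))
E
```

```text
[ 0.414  0.152  1.658 -0.55   1.585  0.404] [-0.0025, -0.0034, 0.0014, 0.0243, 0.0139, -0.0293]
```

Request:
carry_out(rows=[[0,0,-0.24,0.02,0.014,-0.03,-1],[0,0,-0.24,0.02,0.014,-0.03,-1],[0,0,-0.24,0.02,0.014,-0.03,-1],[0,0,-0.24,0.02,0.014,-0.03,-1],[0,0,-0.24,0.02,0.014,-0.03,-1]])

```text
t: 8.9
tool_pos: [0.5581, 0.173, 0.1941]
tool_rot: [1.017, 2.618, -0.801]
contact_force: [0.3, 0.2, 0.1]
opening: 0.0851
grip_force: 0.0
```

Request:
carry_out(rows=[[0,0,-0.24,0,0,0,-1],[0,0,-0.24,0,0,0,-1],[0,0,-0.24,0,0,0,-1],[0,0,-0.24,0,0,0,-1],[0,0,-0.24,0,0,0,-1]])

```text
t: 9.4
tool_pos: [0.5581, 0.1728, 0.1942]
tool_rot: [-0.013, 2.997, -0.922]
contact_force: [-0.2, 0.4, 0.5]
opening: 0.0854
grip_force: 0.0
```

Request:
carry_out(rows=[[0,0,-0.24,0,0,0,-1],[0,0,-0.24,0,0,0,-1],[0,0,-0.24,0,0,0,-1],[0,0,-0.24,0,0,0,-1],[0,0,-0.24,0,0,0,-1]])

```text
t: 9.9
tool_pos: [0.5581, 0.1727, 0.1942]
tool_rot: [1.043, -2.617, 0.809]
contact_force: [-0.3, -0.4, -0.4]
opening: 0.0856
grip_force: 0.0
```

```bash
python3 - <<'E'
from h import *; from station import *
print(get_obs()["q"].round(3),row(*kpose(np.radians(319),-.09)))
E
```

```text
[ 0.42   0.166  1.636 -0.542  1.597 -1.852] [0.0061, 0.0003, -0.0411, -0.006, 0.0031, 0.1587]
```

Request:
carry_out(rows=[[0.006,0,-0.041,-0.006,0.003,0.05,-1],[0.006,0,-0.041,-0.006,0.003,0.1,-1],[0.006,0,-0.041,-0.006,0.003,0.1,-1],[0.006,0,-0.041,-0.006,0.003,0.1,-1],[0.006,0,-0.041,-0.006,0.003,0.1,-1]])

```text
t: 10.4
tool_pos: [0.5592, 0.1574, 0.1681]
tool_rot: [1.194, -2.521, 0.807]
contact_force: [0.4, 0.5, -0.3]
opening: 0.0852
grip_force: 0.0
```

```bash
cat > wing.py <<'E'
from h import *; from station import *; from scipy.optimize import minimize
r=get_image("wrist"); im=r["img"]; cv2.imwrite("pics/w5.png",im)
hsv=cv2.cvtColor(im,cv2.COLOR_BGR2HSV)
m=((hsv[...,0]>3)&(hsv[...,0]<19)&(hsv[...,1]>195)&(hsv[...,2]>50)).astype(np.uint8)
k,l,st,ce=cv2.connectedComponentsWithStats(m); i=1+st[1:,4].argmax(); m=(l==i).astype(np.uint8); print(st[i],ce[i],proj(r,G))
S=4; M=cv2.resize(m*255,None,fx=S,fy=S)>127
def hull(p):
    u=np.cos(p[2])*U0+np.sin(p[2])*V0; v=np.cross(AX,u); c=G+(p[0]*U0+p[1]*V0)/1e3
    P=np.array([proj(r,c+a*.023*u+b*.0055*v+d*.013*AX) for a in(-1,1) for b in(-1,1) for d in(-1,1)])
    h=cv2.convexHull(((P+.5)*S).astype(np.float32)).astype(int); q=np.zeros(M.shape,np.uint8); cv2.fillConvexPoly(q,h,1); return q>0
f=lambda p:-(hull(p)&M).sum()/(hull(p)|M).sum()
s=min((minimize(f,[0,0,np.radians(a)],method="Nelder-Mead",options=dict(initial_simplex=[[0,0,np.radians(a)],[3,0,np.radians(a)],[0,3,np.radians(a)],[0,0,np.radians(a+8)]])) for a in(130,139,148)),key=lambda s:s.fun)
print("dU,dV mm",s.x[:2],"ang",np.degrees(s.x[2]),"IoU",-s.fun)
E
python3 wing.py
```

```text
[273 177  15  64 905] [280.02541436 208.51823204] [279.92787398 207.17247924]
dU,dV mm [-0.58749456  0.50937849] ang 139.19942373709063 IoU 0.8705797450084195
```

View pics/w5.png

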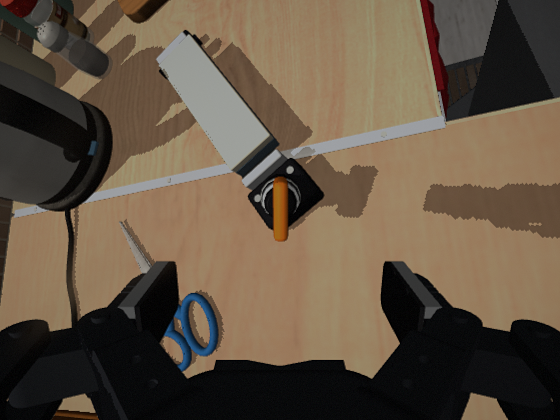

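The picture shows the wing lined up vertically at (280,208), centred between the fingers. I move in and grip.

```bash
python3 - <<'E'
from h import *
print(row(*kpose(np.radians(319.2),.009)))
E
```

```text
[0.0001, 0.0003, -0.0035, 0.001, 0.0016, 0.3885]
```

Request:
carry_out(rows=[[0,0,-0.0035,0.001,0.0016,0.1,-1],[0,0,-0.0035,0.001,0.0016,0.22,-0.6],[0,0,-0.0035,0.001,0.0016,0.32,-0.2],[0,0,-0.0035,0.001,0.0016,0.37,0],[0,0,-0.0035,0.001,0.0016,0.388,0]])

```text
t: 10.95
tool_pos: [0.56, 0.0899, 0.0709]
tool_rot: [1.207, -2.509, 0.803]
contact_force: [0.6, 0.4, 0.4]
opening: 0.0429
grip_force: 0.0
```

Request:
carry_out(rows=[[0,0,0,0,0,0,0.3],[0,0,0,0,0,0,0.5],[0,0,0,0,0,0,0.7],[0,0,0,0,0,0,0.9],[0,0,0,0,0,0,0.9]], force=40)

```text
t: 11.45
tool_pos: [0.5614, 0.0918, 0.0734]
tool_rot: [1.209, -2.513, 0.805]
contact_force: [-2.2, 5.8, 4.6]
opening: 0.01
grip_force: 42.6
```

```bash
cat > st.py <<'E'
from h import *; from station import *
o=get_obs(); R=Ro.from_rotvec(o["tool_rot"]).as_matrix()
x=R[:,0]; print("ang",np.degrees(np.arctan2(x@V0,x@U0)).round(2),"q",o["q"].round(3),"Mtool",(R.T@o["wrist_torque"]).round(3),"F",(R.T@o["contact_force"]).round(1),"grip",o["grip_force"].round(1),"open",round(float(o["opening"]),4), "err mm",((o["tool_pos"]-kpose(0,.009)[0])@R*1e3).round(1))
E
python3 st.py
```

```text
Traceback (most recent call last):
  File "st.py", line 3, in <module>
    x=R[:,0]; print("ang",np.degrees(np.arctan2(x@V0,x@U0)).round(2),"q",o["q"].round(3),"Mtool",(R.T@o["wrist_torque"]).round(3),"F",(R.T@o["contact_force"]).round(1),"grip",o["grip_force"].round(1),"open",round(float(o["opening"]),4), "err mm",((o["tool_pos"]-kpose(0,.009)[0])@R*1e3).round(1))
                                                                                                                                                                               ^^^^^^^^^^^^^^^^^^^^^
AttributeError: 'float' object has no attribute 'round'
```

Request:
carry_out(rows=[[0,0,0.04,0,0,-0.003,0.9],[0,0,0.08,0,0,-0.003,0.9],[0,0,0.12,0,0,-0.003,0.9],[0,0,0.16,0,0,-0.003,0.9],[0,0,0.2,0,0,-0.003,0.9]])

```text
t: 11.95
tool_pos: [0.561, 0.0923, 0.0731]
tool_rot: [0.388, -2.919, 0.921]
contact_force: [-1.7, 5.3, 2.3]
opening: 0.01
grip_force: 42.2
```

```bash
sed -i 's/o\["grip_force"\].round(1)/o["grip_force"]/' st.py; python3 st.py
```

```text
ang -76.99 q [ 0.304  0.229  1.79  -0.601  1.348 -1.326] Mtool [-0.79  -0.01  -0.093] F [ 0.8  3.4 -5. ] grip 42.15965509414673 open 0.01 err mm [-0.   0.9 -1.2]
```

Request:
carry_out(rows=[[0,0,0.04,0,0,0,0.9],[0,0,0.08,0,0,0,0.9],[0,0,0.12,0,0,0,0.9],[0,0,0.16,0,0,0,0.9],[0,0,0.2,0,0,0,0.9]])

```text
t: 12.45
tool_pos: [0.561, 0.0928, 0.0728]
tool_rot: [0.521, 2.831, -0.88]
contact_force: [-1.5, 6.1, 1.0]
opening: 0.0102
grip_force: 42.1
```

```bash
python3 st.py; python3 - <<'E'
from station import *; import cv2
cv2.imwrite("pics/w6.png",get_image("wrist")["img"])
E
```

```text
ang -112.97 q [ 0.305  0.229  1.791 -0.6    1.347 -0.698] Mtool [-0.931  0.421 -0.142] F [ 2.9  3.6 -4.3] grip 42.145777344703674 open 0.0102 err mm [ 0.7  1.4 -1.2]
```

Request:
carry_out(rows=[[0,0,0.03,0,0,0,0.9],[0,0,0.06,0,0,0,0.9],[0,0,0.09,0,0,0,0.9],[0,0,0.12,0,0,0,0.9],[0,0,0.15,0,0,0,0.9]])

```text
t: 13.0
tool_pos: [0.5612, 0.0931, 0.0725]
tool_rot: [1.121, 2.533, -0.778]
contact_force: [-0.0, 7.3, -0.6]
opening: 0.0103
grip_force: 42.1
```

```bash
python3 st.py
```

```text
ang -139.89 q [ 0.305  0.23   1.79  -0.6    1.346 -0.228] Mtool [-0.923  0.89  -0.119] F [ 4.7  4.3 -3.6] grip 42.05568015575409 open 0.0103 err mm [ 1.4  1.3 -1.2]
```

Request:
carry_out(rows=[[0,0,0.03,0.0035,0.003,0,0.9],[0,0,0.06,0.0035,0.003,0,0.9],[0,0,0.09,0.0035,0.003,0,0.9],[0,0,0.12,0.0035,0.003,0,0.9],[0,0,0.14,0.0035,0.003,0,0.9]])

```text
t: 13.5
tool_pos: [0.5616, 0.0935, 0.0723]
tool_rot: [1.595, 2.159, -0.656]
contact_force: [0.8, 4.2, 0.5]
opening: 0.0102
grip_force: 41.9
```

```bash
python3 st.py
```

```text
ang -165.07 q [ 0.306  0.231  1.789 -0.602  1.347  0.214] Mtool [-0.452  0.635 -0.116] F [ 2.8  1.7 -2.8] grip 41.90511345863342 open 0.0102 err mm [ 2.1  1.1 -1.2]
```

Request:
carry_out(rows=[[0,0,0.025,0,0,0,0.9],[0,0,0.05,0,0,0,0.9],[0,0,0.075,0,0,0,0.9],[0,0,0.09,0,0,0,0.9],[0,0,0.09,0,0,0,0.9]])

```text
t: 14.0
tool_pos: [0.5619, 0.0935, 0.0723]
tool_rot: [1.851, 1.883, -0.566]
contact_force: [3.3, 3.9, -1.4]
opening: 0.0102
grip_force: 41.8
```

```bash
python3 st.py
```

```text
ang 178.84 q [ 0.306  0.232  1.789 -0.602  1.346  0.494] Mtool [-0.359  0.882  0.047] F [ 3.9  3.3 -1. ] grip 41.84127688407898 open 0.0102 err mm [ 2.4  0.8 -1.2]
```

Request:
carry_out(rows=[[0,0,0.02,0,0,0,0.9],[0,0,0.04,0,0,0,0.9],[0,0,0.06,0,0,0,0.9],[0,0,0.08,0,0,0,0.9],[0,0,0.1,0,0,0,0.9]])

```text
t: 14.5
tool_pos: [0.5622, 0.0935, 0.0724]
tool_rot: [2.091, 1.545, -0.455]
contact_force: [4.8, 4.2, -1.3]
opening: 0.0102
grip_force: 41.7
```

```bash
python3 st.py
```

```text
ang 160.75 q [ 0.306  0.232  1.789 -0.602  1.345  0.81 ] Mtool [-0.259  1.063 -0.131] F [ 5.5  3.3 -1.2] grip 41.7138808965683 open 0.0102 err mm [ 2.6  0.3 -1.3]
```

Request:
carry_out(rows=[[0,0,0.02,0.004,0.002,0,0.9],[0,0,0.04,0.004,0.002,0,0.9],[0,0,0.06,0.004,0.002,0,0.9],[0,0,0.075,0.004,0.002,0,0.9],[0,0,0.09,0.004,0.002,0,0.9]])

```text
t: 15.0
tool_pos: [0.5627, 0.0935, 0.0723]
tool_rot: [2.262, 1.221, -0.355]
contact_force: [1.3, 2.6, 1.3]
opening: 0.0101
grip_force: 41.9
```

```bash
python3 st.py
```

```text
ang 144.58 q [ 0.306  0.234  1.786 -0.603  1.348  1.093] Mtool [ 0.026  0.389 -0.132] F [ 1.8  0.3 -2.5] grip 41.889265179634094 open 0.0101 err mm [ 2.8 -0.1 -1.2]
```

Request:
carry_out(rows=[[0,0,0.015,0,0,0,0.9],[0,0,0.03,0,0,0,0.9],[0,0,0.045,0,0,0,0.9],[0,0,0.06,0,0,0,0.9],[0,0,0.075,0,0,0,0.9]])

```text
t: 15.5
tool_pos: [0.5629, 0.0934, 0.0724]
tool_rot: [2.373, 0.94, -0.265]
contact_force: [2.7, 1.6, 2.0]
opening: 0.01
grip_force: 41.8
```

```bash
python3 st.py; python3 - <<'E'
from station import *; import cv2
cv2.imwrite("pics/w7.png",get_image("wrist")["img"])
E
```

```text
ang 131.08 q [ 0.306  0.234  1.786 -0.603  1.348  1.328] Mtool [ 0.017  0.389 -0.069] F [ 2.1  1.7 -2.4] grip 41.82114243507385 open 0.01 err mm [ 2.8 -0.5 -1.3]
```

Request:
carry_out(rows=[[0,0,0.015,0,0,0,0.9],[0,0,0.03,0,0,0,0.9],[0,0,0.045,0,0,0,0.9],[0,0,0.06,0,0,0,0.9],[0,0,0.075,0,0,0,0.9]])

```text
t: 16.05
tool_pos: [0.563, 0.0933, 0.0725]
tool_rot: [2.454, 0.653, -0.173]
contact_force: [4.1, 1.2, 2.1]
opening: 0.0102
grip_force: 41.9
```

```bash
python3 st.py
```

```text
ang 117.65 q [ 0.306  0.234  1.786 -0.604  1.348  1.563] Mtool [-0.042  0.441 -0.241] F [ 3.5  2.2 -2.3] grip 41.88567817211151 open 0.0102 err mm [ 2.6 -0.9 -1.2]
```

Request:
carry_out(rows=[[0,0,0.006,0,0,0,0.9],[0,0,0.012,0,0,0,0.9],[0,0,0.018,0,0,0,0.9]])

```text
t: 16.35
tool_pos: [0.5629, 0.0933, 0.0725]
tool_rot: [2.47, 0.582, -0.151]
contact_force: [4.7, 0.5, 4.3]
opening: 0.01
grip_force: 42.2
```

```bash
python3 st.py; python3 - <<'E'
from station import *; import cv2
cv2.imwrite("pics/w8.png",get_image("wrist")["img"])
E
```

```text
ang 114.39 q [ 0.306  0.234  1.786 -0.604  1.348  1.62 ] Mtool [-0.362  0.739 -0.301] F [ 3.3  4.  -3.7] grip 42.173813581466675 open 0.01 err mm [ 2.5 -1.1 -1.3]
```

Request:
carry_out(rows=[[0,0,0.006,0,0,0,0.9],[0,0,0.012,0,0,0,0.9],[0,0,0.018,0,0,0,0.9]])

```text
t: 16.7
tool_pos: [0.563, 0.0932, 0.0725]
tool_rot: [2.484, 0.512, -0.129]
contact_force: [6.6, 0.4, 4.3]
opening: 0.01
grip_force: 42.2
```

```bash
python3 st.py; python3 - <<'E'
from station import *; import cv2,numpy as np
from h import *
r=get_image("wrist"); cv2.imwrite("pics/w9.png",r["img"]); print(proj(r,G-.02*AX))
for n in("w6","w7","w8","w9"):
    im=cv2.imread(f"pics/{n}.png").astype(int); b,g,rr=im[...,0],im[...,1],im[...,2]
    m=(rr>90)&(g<.35*rr)&(b<.35*rr); m[:,:230]=0; m[:,330:]=0; ys,xs=np.nonzero(m); print(n,len(xs),xs.mean() if len(xs) else 0,ys.mean() if len(xs) else 0)
E
```

```text
ang 111.13 q [ 0.306  0.234  1.786 -0.604  1.348  1.676] Mtool [-0.348  0.86  -0.335] F [ 5.3  4.5 -3.6] grip 42.156856656074524 open 0.01 err mm [ 2.4 -1.1 -1.2]
[280.7343356  260.76201171]
w6 0 0 0
w7 0 0 0
w8 0 0 0
w9 0 0 0
```

```bash
python3 - <<'E'
import cv2,numpy as np
a=[cv2.resize(cv2.imread(f"pics/{n}.png")[175:285,235:325],None,fx=2.9,fy=5,interpolation=cv2.INTER_CUBIC) for n in("w6","w8","w9")]
cv2.imwrite("pics/cmp.png",np.hstack(a)); print(np.hstack(a).shape)
E
```

```text
(550, 783, 3)
```

View pics/cmp.png

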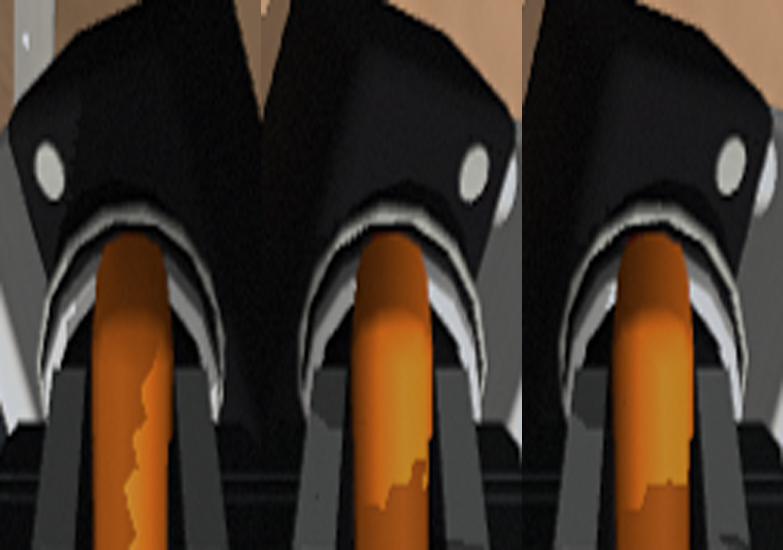

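The crops show the wing hiding both marks from this camera, so the moment has to tell: I look for its plateau in small steps.

Request:
carry_out(rows=[[0,0,0.006,0,0,0,0.9],[0,0,0.012,0,0,0,0.9]])

```text
t: 16.95
tool_pos: [0.5629, 0.0932, 0.0725]
tool_rot: [2.492, 0.465, -0.114]
contact_force: [5.0, 0.3, 5.1]
opening: 0.0101
grip_force: 42.2
```

```bash
python3 st.py
```

```text
ang 108.98 q [ 0.306  0.234  1.786 -0.604  1.348  1.714] Mtool [-0.354  0.799 -0.265] F [ 3.8  4.3 -4.2] grip 42.16037213802338 open 0.0101 err mm [ 2.4 -1.2 -1.2]
```

```bash
python3 - <<'E'
from h import *; from station import *
for i in range(8):
    get_image("wrist"); o=get_obs(); R=Ro.from_rotvec(o["tool_rot"]).as_matrix(); print((R.T@o["wrist_torque"]).round(3)[2],end=" ")
E
```

```text
-0.203 -0.192 -0.153 -0.221 -0.239 -0.165 -0.186 -0.21
```

Request:
carry_out(rows=[[0,0,0.006,0,0,0,0.9],[0,0,0.012,0,0,0,0.9]])

```text
t: 17.55
tool_pos: [0.563, 0.0931, 0.0726]
tool_rot: [2.499, 0.417, -0.099]
contact_force: [5.2, 0.9, 4.9]
opening: 0.0101
grip_force: 42.2
```

```bash
python3 st.py; python3 - <<'E'
from h import *; from station import *
for i in range(8):
    get_image("wrist"); o=get_obs(); R=Ro.from_rotvec(o["tool_rot"]).as_matrix(); print((R.T@o["wrist_torque"]).round(3)[2],end=" ")
E
```

```text
ang 106.81 q [ 0.306  0.234  1.786 -0.604  1.348  1.752] Mtool [-0.405  0.811 -0.315] F [ 4.3  3.6 -4.4] grip 42.15520441532135 open 0.0101 err mm [ 2.3 -1.2 -1.2]
-0.245 -0.185 -0.215 -0.194 -0.18 -0.113 -0.179 -0.175
```

The moment has levelled off at about 0.30 N m over four steps, and the static residue is unchanged, so the clutch has just slipped. I let go, back off and check the marks.

Request:
carry_out(rows=[[0,0,0,0,0,0,0.6],[0,0,0,0,0,0,0.3],[0,0,0,0,0,0,0],[0,0,0,0,0,0,-0.3],[0,0,0,0,0,0,-0.5]], force=20)

```text
t: 18.45
tool_pos: [0.561, 0.093, 0.0708]
tool_rot: [2.499, 0.418, -0.105]
contact_force: [-0.2, -0.1, -0.0]
opening: 0.0638
grip_force: 0.0
```

Request:
carry_out(rows=[[0,0,0,0,0,-0.08,-0.8],[0,0,0,0,0,-0.18,-1],[0,0,0,0,0,-0.28,-1],[0,0,0,0,0,-0.37,-1],[0,0,0,0,0,-0.4,-1]])

```text
t: 18.95
tool_pos: [0.5603, 0.1635, 0.1726]
tool_rot: [2.501, 0.418, -0.097]
contact_force: [0.7, 0.2, 0.6]
opening: 0.0851
grip_force: 0.0
```

```bash
sed -i 's/in(130,139,148)/in(92,102,108,114)/;s/w5.png/wA.png/' wing.py; python3 wing.py; python3 - <<'E'
from h import *; from station import *
for n in("wrist",):
    r=get_image(n); im=r["img"].astype(int); b,g,rr=im[...,0],im[...,1],im[...,2]
    u=proj(r,G-.028*AX).astype(int); x0,y0=u-30; s=(slice(y0,y0+60),slice(x0,x0+60))
    m=(rr[s]>70)&(g[s]<.3*rr[s])&(b[s]<.45*rr[s]); ys,xs=np.nonzero(m); print(u,len(xs),[(x+x0,y+y0) for x,y in zip(xs,ys)][:20])
E
```

```text
[271 175  19  63 848] [280.04716981 206.06839623] [280.74959943 206.64141625]
dU,dV mm [-0.60123105  0.91292984] ang 111.84969372897832 IoU 0.862086513994911
[280 198] 0 []
```

```bash
python3 - <<'E'
from h import *
print(row([.615,.126,.15],down(0)))
E
```

```text
[0.1934, 0.0244, 0.1023, 0.1528, 0.115, 0.1308]
```

Request:
carry_out(rows=[[0.04,0.005,0.02,0.04,0.025,0,-1],[0.08,0.01,0.04,0.08,0.05,0.03,-1],[0.12,0.015,0.06,0.12,0.08,0.07,-1],[0.16,0.02,0.08,0.15,0.1,0.1,-1],[0.193,0.024,0.102,0.153,0.115,0.13,-1]])

```text
t: 19.55
tool_pos: [0.6147, 0.1235, 0.1474]
tool_rot: [-3.14, 0.009, 0.006]
contact_force: [-0.7, 0.3, -0.7]
opening: 0.0853
grip_force: 0.0
```

Request:
carry_out(rows=[[0,0,0,0,0,0,-1],[0,0,0,0,0,0,-1]])

```text
t: 19.75
tool_pos: [0.6132, 0.124, 0.1471]
tool_rot: [3.138, -0.003, -0.011]
contact_force: [-0.6, 0.9, -0.8]
opening: 0.0854
grip_force: 0.0
```

```bash
cat wing.py > wing2.py; sed -i 's/wA/wB/' wing2.py; cat >> wing2.py <<'E'
def plane(uv,P):
    c=-r["R"].T@r["t"]; d=r["R"].T@np.linalg.solve(r["mtx"],[*uv,1.]); return c+d*((P-c)@AX)/(d@AX)
b,g,rr=[im[...,i].astype(int) for i in range(3)]
u=proj(r,G-.028*AX).astype(int); x0,y0=u-30; s=(slice(y0,y0+60),slice(x0,x0+60))
mm=(rr[s]>50)&(g[s]<.45*rr[s])&(b[s]<.5*rr[s])&(abs(hsv[s][...,0].astype(int)-90)>86); ys,xs=np.nonzero(mm); print(u,len(xs),list(zip(xs+x0,ys+y0))[:30])
if len(xs):
    P=G-.028*AX+(s and 0); X=plane((xs.mean()+x0,ys.mean()+y0),P)-P; print("red ang",np.degrees(np.arctan2(X@V0,X@U0)),np.linalg.norm(X))
print(get_obs()["tool_pos"].round(3))
E
python3 wing2.py
```

```text
[ 295  257   45   74 1845] [317.4699187  293.22493225] [318.5107564 293.485503 ]
dU,dV mm [-0.87553829 -0.71337236] ang 102.22093522170144 IoU 0.7446355197078071
[336 276] 12 [(np.int64(326), np.int64(257)), (np.int64(323), np.int64(258)), (np.int64(324), np.int64(258)), (np.int64(325), np.int64(258)), (np.int64(322), np.int64(259)), (np.int64(323), np.int64(259)), (np.int64(324), np.int64(259)), (np.int64(322), np.int64(260)), (np.int64(323), np.int64(260)), (np.int64(322), np.int64(261)), (np.int64(323), np.int64(262)), (np.int64(323), np.int64(263))]
red ang 132.87707158256728 0.0160706724954969
[0.613 0.125 0.148]
```

```bash
python3 - <<'E'
from h import *
im=cv2.imread("pics/wB.png"); hsv=cv2.cvtColor(im,cv2.COLOR_BGR2HSV).astype(int)
for y in range(248,290):
    s=""
    for x in range(290,362):
        h,S,V=hsv[y,x]
        s+= "R" if (h<=4 or h>172) and S>140 and V>50 else "O" if h<19 and S>190 and V>50 else "W" if V>140 and S<60 else "g" if V>75 and S<60 else "t" if V>100 else "."
    print(y,s)
print([im[y,x].tolist() for x,y in((323,259),(323,262),(326,257),(324,265))])
E
```

```text
248 ttttttttttttttttttttttttttttt...........................................
249 ttttttttttttttttttttttttttttt...........................................
250 ttttttttttttttttttttttttttttt...........................................
251 ttttttttttttttttttttttttttttt...............g.gggg......................
252 ttttttttttttttttttttttttttttt............gggggggggggggg.................
253 ttttttttttttttttttttttttttttt..........gggg.....gggggggggg..............
254 ttttttttttttttttttttttttttttt.........gg.............ggggggg............
255 ttttttttttttttttttttttttttttt.......g...................ggggg...........
256 ttttttttttttttttttttttttttttt......g.....................ggggg..........
257 tttttttttttttttttttttttttOOtt.....gRR.....gggg.............ggggg........
258 tttttttttttttttttttt.OOOOOOOOO...RRR....gggggggggggg........ggggg.......
259 ttttttttttttttttttt.OOOOOOOOOOO.RRR.ggggggggggggggggg........ggggg......
260 ttttttttttttttttttOOOOOOOOOOOOOORRggggWWWWWgggggggggggg........gggg.....
261 tttttttttttttttt.OOOOOOOOOOOOOOORtWWWWWWWWWWWWWggggggggg........gggg....
262 ttttttttttttttt.OO
[... 1494 characters left out ...]
..........gWWWgggg...gg
282 t..ttttOOOOOOOOttttOOOOOOOOOOOOOOOOOOOOO...................gWWWggg...ggg
283 ttttttt.OOOOOOOOtttOOOOOOOOOOOOOOOOOOOOO....................WWWggg...ggg
284 .tttttt.OOOOOOOOttttOOOOOOOOOOOOOOOOOOOO....................WWWgg....ggg
285 ttttttt.OOOOOOOOOtttOOOOOOOOOOOOOOOOOOOOO..................gWWWgg....ggg
286 tttttttt.OOOOOOOOtttOOOOOOOOOOOOOOOOOOOOO..................gWWggg...gggW
287 tttttttt.OOOOOOOOOtttOOOOOOOOOOOOOOOOOOOOO.................WWWgg...gggWW
288 tttttttt..OOOOOOOOtttOOOOOOOOOOOOOOOOOOOOO................gWWWgg...g.ggW
289 ttttttttt.OOOOOOOOtttOOOOOOOOOOOOOOOOOOOOO................gWWgg..gg....g
[[11, 13, 94], [30, 30, 120], [12, 13, 95], [114, 119, 114]]
```

```bash
python3 - <<'E'
from h import *; from station import *
r=get_image("wrist")
f=lambda a,rad,z:proj(r,G-z*AX+rad*(np.cos(np.radians(a))*U0+np.sin(np.radians(a))*V0)).round(1).tolist()
for a in(105,110,115,120,125,130,135): print(a,"collar r15.5:",f(a,.0155,.024),f(a,.0155,.032),"drum r13.5:",f(a,.0135,.016),f(a,.0135,.023))
print("wing ends z13/-13", [(a,f(a,.023,.013),f(a,.023,-.013)) for a in(102,107,112)])
print("collar side edge far a=60,90:",f(60,.0155,.024),f(60,.0155,.032),f(0,.0155,.024),f(30,.0155,.024))
E
```

```text
105 collar r15.5: [330.4, 259.6] [335.2, 255.8] drum r13.5: [326.0, 266.3] [330.4, 262.7]
110 collar r15.5: [328.8, 259.8] [333.6, 255.9] drum r13.5: [324.6, 266.4] [329.0, 262.8]
115 collar r15.5: [327.3, 260.1] [332.1, 256.2] drum r13.5: [323.3, 266.6] [327.7, 263.0]
120 collar r15.5: [325.9, 260.5] [330.7, 256.7] drum r13.5: [322.0, 267.0] [326.4, 263.4]
125 collar r15.5: [324.5, 261.1] [329.4, 257.2] drum r13.5: [320.8, 267.5] [325.2, 263.9]
130 collar r15.5: [323.2, 261.8] [328.1, 257.9] drum r13.5: [319.7, 268.1] [324.1, 264.5]
135 collar r15.5: [322.0, 262.6] [326.9, 258.8] drum r13.5: [318.6, 268.8] [323.1, 265.2]
wing ends z13/-13 [(102, [322.4, 255.3], [303.6, 269.4]), (107, [320.0, 255.4], [301.0, 269.5]), (112, [317.7, 255.7], [298.5, 269.7])]
collar side edge far a=60,90: [345.2, 265.0] [349.7, 261.0] [354.9, 284.5] [352.4, 274.1]
```

The red mark now stands clear beside the wing, lagging the knob, so the marks have parted and the clutch has slipped slightly. I make a last numeric check of the stone and hand in.

Request:
carry_out(rows=[[0,0,0,-0.05,0,-0.15,-1],[0,0,0,-0.15,0,-0.3,-1],[0,0,0,-0.3,-0.15,-0.35,-1],[0,0,0,-0.4,-0.3,-0.35,-1],[0,0,0,-0.5,-0.4,-0.35,-1]])

```text
t: 20.35
tool_pos: [0.4726, 0.238, 0.2555]
tool_rot: [3.14, 0.001, -0.001]
contact_force: [0.4, 0.5, 0.0]
opening: 0.0855
grip_force: 0.0
```

Request:
carry_out(rows=[[0,0,0,0,0,0,-1],[0,0,0,0,0,0,-1],[0,0,0,0,0,0,-1]])

```text
t: 20.65
tool_pos: [0.4738, 0.236, 0.2538]
tool_rot: [3.138, 0.001, -0.006]
contact_force: [-0.8, 0.2, 0.5]
opening: 0.0855
grip_force: 0.0
```

```bash
python3 - <<'E'
from h import *; from station import *
print(get_obs()["tool_pos"])
for n in("top","scene","wrist"):
    r=get_image(n); im=r["img"]; hsv=cv2.cvtColor(im,cv2.COLOR_BGR2HSV)
    u=proj(r,[.567,-.03,.049]).astype(int)
    if not(0<=u[0]<560 and 0<=u[1]<420): print(n,"out",u); continue
    m=((hsv[...,1]<45)&(hsv[...,2]>135)).astype(np.uint8); m=cv2.erode(m,None) if n=="wrist" else m
    k,l,st,ce=cv2.connectedComponentsWithStats(m); i=l[u[1],u[0]]; print(n,u,i,st[i])
    if i==0: continue
    c=max(cv2.findContours((l==i).astype(np.uint8),0,2)[0],key=cv2.contourArea)
    P=np.array([ray(r,p,.049)[:2] for p in c[:,0]],np.float32); print(cv2.minAreaRect(P))
E
```

```text
[0.47381194 0.23600857 0.25376326]
top [279 207] 50 [ 241  146   83  110 1520]
((0.5566794872283936, -0.05862465500831604), (0.18651828169822693, 0.42259496450424194), 51.927490234375)
scene [291 212] 33 [ 272  159   62   71 1025]
((0.6486029624938965, -0.056169383227825165), (0.21903946995735168, 0.21467065811157227), 3.84090256690979)
wrist [553  84] 3 [ 506   62   54   53 2563]
((0.5638867020606995, -0.013718469068408012), (0.0465674102306366, 0.052600909024477005), 2.443645477294922)
```

```bash
python3 - <<'E'
from h import *; from station import *
EY=np.array([-EX[1],EX[0],0]); O=np.array([.5668,-.0648,0])
for n in("top","scene"):
    r=get_image(n); im=cv2.resize(r["img"],None,fx=4,fy=4,interpolation=cv2.INTER_CUBIC); hsv=cv2.cvtColor(im,cv2.COLOR_BGR2HSV)
    X=np.arange(-.125,.126,.001);Y=np.arange(-.04,.041,.001)
    uv=np.array([[proj(r,O+x*EX+y*EY+[0,0,.049]) for x in X] for y in Y])*4+1.5
    w=cv2.remap(hsv,uv.astype(np.float32)[...,0],uv.astype(np.float32)[...,1],1)
    m=(w[...,1]<45)&(w[...,2]>125)
    for x in(-60,-30,0,30,50,60):
        j=Y[m[:,x+125]]*1e3; print(n,x,(round(j.min()),round(j.max()),len(j)) if len(j) else None)
    print("".join("W" if a else "." for a in m[40]),"\n","".join(chr(97+int(v)//12) for v in w[40,:,2]))
E
```

```text
top -60 (-29, 25, 55)
top -30 (-28, 24, 53)
top 0 (-28, 24, 53)
top 30 (-29, 25, 55)
top 50 (-29, 25, 55)
top 60 (-29, 25, 55)
................................WWWWWWWWWWWWWWWWWWWWWWWWWWWWWWWWWWWWWWWWWWWWWWWWWWWWWWWWWWWWWWWWWWWWWWWWWWWWWWWWWWWWWWWWWWWWWWWWWWWWWWWWWWWWWWWWWWWWWWWWWWWWWWWWWWWWWWWWWWWWWWWWWWWWWWWWWWWWWWWWWWWWWWWWWWWWWWWWWWWWWWWWWWWWWWWWWWWWWWWWWW................. 
 hhgggggggggggggghhijklmmmmmmmmmnnooppqqqqpponnoopqqqqqqqqqqqqqqqqqqqqqqqqqqqqqqqqqqqqqqqqqqqqqqqqqqqqqqqqqqqqqqqqqqqqqqqqqqqqqqqqqqqqqqqqqqqqqqqqqqqqqqqqqqqqqqqqqqqqqqqqqqqqqqqqqqqqqqqqqqqqqqqqqqqqqqqqqqqqqqqqqqqqqpponooppqqqrqqqpponlkihggggffgghiklno
scene -60 (-26, 25, 52)
scene -30 (-25, 25, 51)
scene 0 (-26, 25, 52)
scene 30 (-25, 25, 51)
scene 50 (-25, 25, 51)
scene 60 (-25, 25, 51)
...............WWWWWWWWWWWWWW...WWWWWWWWWW....WWWWWWWWWWWWWWWWWWWWWWWWWWWWWWWWWWWWWWWWWWWWWWWWWWWWWWWWWWWWWWWWWWWWWWWWWWWWWWWWWWWWWWWWWWWWWWWWWWWWWWWWWWWWWWWWWWWWWWWWWWWWWWWWWWWWWWWWWWWWWWWWWWWWWWWWWWWWWWWWWWWWWWWWWWWWWWWWWWWWWWW...................... 
 edcbbbbbccdefhjmnopppoooooonmkjjlnpqqqppnljhijmoqqqqqqqqpppppppppppppppppppppppppppppppppppqqqpppppqqqqqqppppppppppppppppppppppppqqqppppppppppppppppppppppppppppppppppppppppppppppppppppppppppppppppqqqppppppppppppppppppppppppqqponligeddddddddeghjkklllll
```

```bash
python3 -c "
from station import *; print(finish_job())"
```

```text
the job is handed in; nothing more can be done
None
```

I laid the stone square on the two bars, clamped it against the end stop, stopped turning at the clutch's first slip, let go and handed the job in. The slip was judged from the moment levelling off near 0.30 N m, and afterwards the red mark showed beside the wing, an estimated 10–25° behind the knob.

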